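Shut and bolt the bur locker

ROBOT

A 6-joint arm with a two-finger parallel gripper is mounted at the origin on a cart in front of the work surface, level with it; the furniture and walls round the work are solid. World frame = base frame: x ahead of the robot, y to its left, z up, the work surface at z = 0. Lengths are in m, angles in rad, forces in N, time in s.
With the tool pointing down it reaches from about 0.3 to 0.75 m from the base axis. Payload 8.5 kg.
Tool frame: the origin (TCP) lies on the mounting face of the last link; the fingertips stand 166 mm ahead of it and the grasp point (between the pads) lies 147 mm ahead of it (arm.nose_length is the distance from the TCP to the fingertips, in m); z points along the fingers, x is the direction in which the jaws open and shut, and the axes are right-handed (so a half turn about z gives the same grasp; the last joint's range is limited). The gripper opens to 88 mm and grips with 3 to 60 N. Pads are 18 mm wide; open, the fingers measure 123 mm over their backs; the gripper's body (75 mm by 187 mm) begins 45 mm behind the grasp point.
Start: joints at [1.04, 0.381, 1.297, -0, 1.464, -0.215], TCP at [0.171, 0.523, 0.405] pointing down, gripper open.
Joint ranges: [-3.11, 3.11], [-0.89, 2.33], [0.22, 2.48], [-1.42, 4.56], [0.17, 2.85], [-2.88, 2.88]. Speed limits (rad/s): [2.39, 2.39, 3.14, 3.14, 3.14, 3.14].

INTERFACE

Orientations are given as a unit quaternion [x, y, z, w].
In Python, from bench import observe, vision, arm gives the robot as it stands.
- The arm moves only by the tool jog_arm, never from a script. Its argument "targets" is a list that holds one entry, the list of rows, each a list of 4 numbers: the shift along the tool's x, y, z in cm, then the turn about the tool's z in rad. A call has 1 to 12 rows; each row is the pose to reach, as a shift and turn from the pose measured when the call began, along the tool's axes at that moment; what a row does not reach only later rows make up. A row lasts 1/12 s, in which the tool goes at most 41.7 mm and 7.16 degrees, less where a joint would pass 70% of its speed; a pose out of reach is approached as far as the arm can. A call with a gripper value outside its range is refused whole. "jaw" is the finger opening in cm, from 0 to 8.81, set as the call begins (left out, the last holds). The fingers move at their own pace and stop on an object; "squeeze" is the grip in N (left out, the last holds). Time passes only in rows, so rows that repeat a pose let the fingers close. It gives the time, the measured TCP pose, the force and the opening at its end, in the units of the state.
- observe(): the state, without advancing time (a new reading comes with each control period).
- vision.snapshot(name): name is "scene" or "top" or "wrist"; returns (picture, depth): 400x640x3 uint8, red, green, blue; 400x640 float32, m along the optical axis (not along the pixel's ray), 0 where there is no reading.
- vision.calibration(name): a dict with "fx", "fy", "cx", "cy" (pixels), "extrinsics" (4x4, takes a point from camera to world coordinates). Camera axes: x right, y up, looking along -z (the intrinsics and any distortion apply to the point x, -y, -z); pixel columns grow to the right and rows downward; lengths in m; the calibration is good to about 2 mm. A picture is of the moment at which its call begins: read the wrist's pose just before it. calibration takes no time and is no camera call; for the wrist camera it gives the pose at the moment of the call.
- arm.close_job(): hands the job in, once; it reports no verdict.
The state is a dict: "time": time; "joint_pos": joint angles; "qvel": joint speeds; "tau": joint torques, N m; "eef_pos": TCP position; "tcp_rot": TCP orientation; "ft_force": force on the tool from outside, world axes, zero at the start; "wrist_torque": the same for the moment, N m; "width": finger opening in m.
Only numpy, scipy, OpenCV 4.12 (cv2) and the standard library are available. Lean on these libraries where they do the work, as an engineer would, in place of code of your own. Each camera call takes 0.05 s, during which the arm holds its last target.

TASK

Lock the small grey bur locker using fingertips only, without gripping or lifting anything: press its raised flap flat shut, then hold the long sprung catch bar down with one fingertip while the other fingertip pushes the bolt's upright lug all the way across into the keeper on the flap. Then let go, so that the catch springs up and locks the bolt. Leave the things standing around it where they are.

Things in the scene. Friction and masses are not known exactly. Their poses are not given: they have to be found in the camera images.
- locker: Grey sheet-metal box fixed to the desk, 150 (its x) x 230 (its y) x 50 mm high. Origin: centre of its underside; z up. Its roof (z = 50 mm) is fixed from y = -115 to 13 mm; y = 15 to 113 mm is the flap. On the fixed half, both along y with centre lines 60 mm apart: the steel bolt at x = -30 and the dark catch bar at x = +30 mm. The bolt's guide brackets (y = -96 and 4) reach 31 mm above the roof.
- flap (a joint): Angle of the flap (rad): 0 = flat shut, level with the roof; positive = its free edge (at y = 15 mm) raised. It starts raised 0.25 to 0.55. Hinge along locker x at y = 113 mm, z = 50 mm. A stiff hinge: the flap stays where it is left; about 3 N down at flap_press shuts it.
- flap_press (a point): A clear spot on the flap's top face, 58 mm from the hinge line, at locker x = +30 mm (y = 55 mm when shut). Moves with the flap. The nearest obstacles are the keeper and the end of the catch bar (y = -8 mm).
- keeper (a point): Centre of the opening of the keeper, a steel arch on the flap that the bolt's tip enters: 28 mm wide (locker x), 34 mm high; when shut it is at locker x = -30, y = 27 mm, 22 mm above the roof. Moves with the flap.
- bolt (a joint): Travel of the bolt (m), towards locker +y: 0 = drawn back, 0.0365 = home against its stop. About 3 N of friction. A 12 mm rod with a rack bar on its +x side, top 30 mm above the roof. While the catch is up, its tooth stands in a rack notch (at 0, 0.012, 0.024 and 0.036, about 1.5 mm of play) and the bolt cannot move on.
- lug_push (a point): Middle of the pushing face of the bolt's lug: the face that looks to locker -y. The lug is 26 mm wide (locker x), 8 mm thick (y) and its top is 62 mm above the roof; this point is 12 mm below its top. Moves with the bolt.
- catch (a joint): How far the catch bar is pressed down (m): 0 = up, 0.009 = bottom stop. The bolt is free while it is down more than 0.004. Spring: about 2 N to start, 4 N at 4 mm, 7 N at the bottom; it springs up when let go, at the end only if a notch stands over its tooth (bolt home).
- catch_top (a point): Centre of the catch bar's flat top: 24 mm wide (locker x) and 104 mm long (locker y, from y = -112 to -8 mm), top 46 mm above the roof when up. A fingertip can press it anywhere and slide along it. The bar only goes straight down. Moves with the bar.
- jar: Loose clear specimen jar with a red lid, 64 mm across, 70 mm high, standing near the locker; origin at the centre of its underside. Leave alone.
- dish: Loose small white waisted dish, 32 mm across, 25 mm high; origin under its centre. Leave alone.
- drop_bottle: Loose small black drop bottle with a white cap, 21 mm across, 58 mm high; origin under its centre. Leave alone.
- wax_box: Loose plain teal box, 36 x 60 x 18 mm, lying flat; origin under its centre. Leave alone.

How it is judged:
On the way, in this order (a step that is already met when the one before it is completed fails the run):
1. the flap is pressed shut while the bolt is still drawn back (value of joint flap below 0.04 rad and value of joint bolt below 0.004 m), for 0.1 s.
2. a fingertip holds the catch down while the bolt is being pushed across (contact force between the fingers and catch above 0.5 N and contact force between the fingers and bolt above 0.5 N and value of joint catch above 0.003 m and value of joint bolt above 0.006 m and value of joint flap below 0.05 rad), for 0.04 s.
3. the bolt is home (value of joint bolt above 0.034 m and value of joint flap below 0.05 rad), for 0.04 s.
At the end, for the whole second after the job is handed in: The flap is shut (within 0.05 rad), the bolt is home in the keeper (at least 34 of its 36.5 mm) and the catch has sprung up (within 1.5 mm); the things around stand where they stood (all of step 3 and value of joint catch below 0.0015 m); the robot touches nothing.
It fails at once if a thing standing around the locker is moved by more than 20 mm or lifted (distance of any of jar, dish, drop_bottle, wax_box from where it was at the start of the episode above 0.02 m).
It fails at once if the flap is lifted further open instead of being pressed shut (value of joint flap above 0.65 rad).
It also fails if it takes over 48 s, if anything falls off the work surface, if the arm or the gripper's body presses on something with over 40 N, if the wrist force passes 120 N, or if a joint passes its speed limit or range.

## Working session

There is one attempt and no reset: what is moved stays moved. The work goes in short steps, Python scripts to look and compute and a tool call to move; the robot and the scene stay as the last step left them, time stands still between calls to the robot, and variables do not carry over. Pictures are saved under pics/ and viewed, and the job is handed in when it is done.

Besides the shell and the picture viewer there is one more tool, called after "Call:" by a JSON object that holds its "method" and its "body". jog_arm: Moves the arm, as the interface text tells. Its arguments: {"type":"object","properties":{"targets":{"type":"array","items":{"type":"array","items":{"type":"array","items":{"type":"number"}}}},"jaw":{"type":"number"},"squeeze":{"type":"number"}},"required":["targets"]}

```bash
ls; mkdir -p pics; cat > h.py <<'E'
import numpy as np, cv2
from bench import observe, vision, arm
def snap(n,f):
    p,d=vision.snapshot(n); c=vision.calibration(n)
    cv2.imwrite('pics/%s.png'%f,p[:,:,::-1]); np.savez('pics/%s.npz'%f,p=p,d=d,**{k:c[k] for k in ['fx','fy','cx','cy','extrinsics']})
    return p,d,c
def load(f): return np.load('pics/%s.npz'%f)
def cloud(z):
    d=z['d']; v,u=np.mgrid[:d.shape[0],:d.shape[1]]
    P=np.stack([(u-z['cx'])/z['fx']*d,-(v-z['cy'])/z['fy']*d,-d,np.ones_like(d)],-1)
    W=P@np.array(z['extrinsics']).T
    W=W[...,:3]; W[d==0]=np.nan
    return W
E
python3 - <<'E'
from h import *
print(observe()); print(arm.nose_length)
for n in ['scene','top','wrist']:
    p,d,c=snap(n,n+'0'); print(n,c)
E
```

```text
pics
{'time': 0.0, 'joint_pos': array([ 1.03968464e+00,  3.81184572e-01,  1.29828940e+00,  2.53634144e-05,
        1.46359896e+00, -2.15295206e-01]), 'qvel': array([-0.00032801, -0.00031625, -0.00119438, -0.00074413,  0.00025286,
        0.00054162]), 'tau': array([ 3.86750207e-04, -4.37938142e+01, -2.24557883e+01,  7.13618472e-02,
        3.52667668e-02, -1.27746712e-04]), 'eef_pos': array([0.17079549, 0.52275158, 0.40413407]), 'tcp_rot': array([ 8.09504341e-01,  5.87113425e-01, -6.83198354e-04,  2.84963277e-04]), 'ft_force': array([-0.68664632,  1.19436919,  0.56792788]), 'wrist_torque': array([-0.01025273, -0.04578339,  0.02939739]), 'width': 0.08782200766507464}
0.166
scene {'fx': 413.9262052452206, 'fy': 413.9262052452206, 'cx': 319.05997493697276, 'cy': 205.23129521336946, 'extrinsics': array([[ 0.84463371,  0.24651979, -0.47520721,  0.07301371],
       [-0.53510486,  0.4153352 , -0.73563542, -0.57875607],
       [ 0.0160216 ,  0.87562816,  0.48272004,  0.49983426],
       [ 0.        ,  0.        ,  0.        ,  1.        ]])}
top {'fx': 461.1862209484328, 'fy': 461.1862209484328, 'cx': 319.7401754796788, 'cy': 194.22486987862635, 'extrinsics': array([[ 0.01734146,  0.99750558, -0.06842431,  0.40292063],
       [-0.99923405,  0.01488913, -0.03618874,  0.02639691],
       [-0.03507969,  0.06899946,  0.99699974,  0.99938155],
       [ 0.        ,  0.        ,  0.        ,  1.        ]])}
wrist {'fx': 295.0323318961183, 'fy': 295.0323318961183, 'cx': 323.8862996865243, 'cy': 200.33158505183093, 'extrinsics': array([[ 3.10051443e-01, -9.02655517e-01, -2.98464604e-01,
         9.32499480e-02],
       [ 9.50719781e-01,  2.94386096e-01,  9.73073707e-02,
         5.47888145e-01],
       [ 2.87945073e-05, -3.13926493e-01,  9.49447290e-01,
         3.83588829e-01],
       [ 0.00000000e+00,  0.00000000e+00,  0.00000000e+00,
         1.00000000e+00]])}
```

View pics/scene0.png

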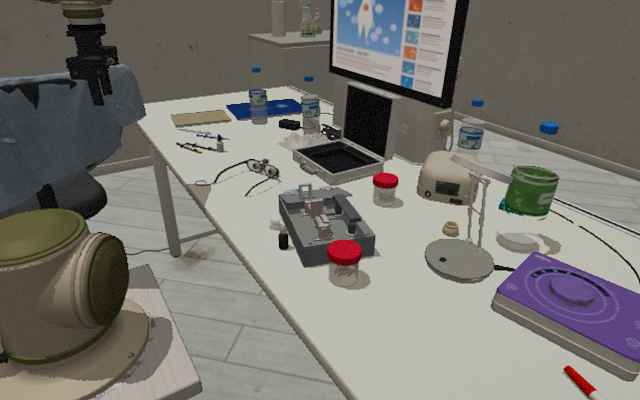

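View pics/top0.png

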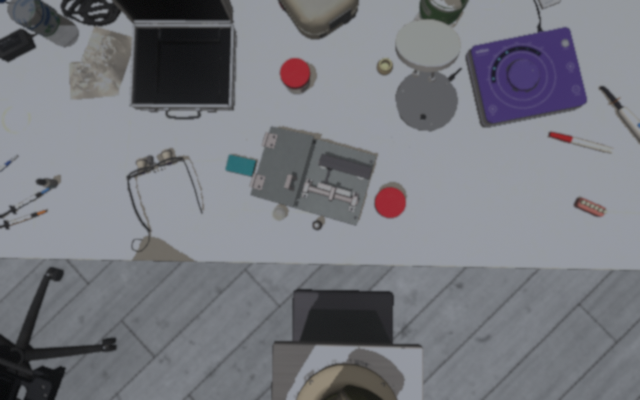

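```bash
python3 - <<'E'
from h import *
z=load('top0'); p=z['p'][:,:,::-1]
cv2.imwrite('pics/topc.png',cv2.resize(p[110:240,220:420],None,fx=4,fy=4,interpolation=cv2.INTER_CUBIC))
W=cloud(z)
h=W[...,2]
np.set_printoptions(precision=3,suppress=True,linewidth=200)
print(h[110:240:6,240:420:9])
E
```

```text
[[ 0.002  0.001  0.001  0.004 -0.001  0.001  0.     0.002  0.002 -0.    -0.001  0.002  0.003 -0.001  0.     0.     0.     0.003  0.022  0.02 ]
 [ 0.002 -0.     0.002  0.003  0.002 -0.001  0.003  0.     0.002  0.002  0.001  0.001  0.003 -0.001  0.001 -0.001  0.002 -0.001  0.02   0.017]
 [-0.     0.002  0.005  0.003  0.005  0.002 -0.001  0.002 -0.001 -0.001  0.002 -0.001 -0.     0.001  0.003  0.001 -0.001  0.002 -0.002  0.019]
 [ 0.002  0.001 -0.     0.002  0.054  0.001  0.001 -0.001 -0.     0.002 -0.003  0.005  0.002  0.002  0.004 -0.001 -0.     0.001  0.003  0.   ]
 [-0.001 -0.002 -0.001  0.054  0.056  0.06   0.065  0.069  0.002  0.003  0.001 -0.001 -0.001  0.001  0.001 -0.     0.004  0.001  0.002  0.003]
 [ 0.001 -0.001  0.002  0.054  0.059  0.061  0.066  0.073  0.078  0.002  0.001  0.002  0.003    nan  0.    -0.    -0.    -0.001 -0.    -0.   ]
 [ 0.002  0.001  0.     0.051  0.058  0.066  0.069  0.076  0.003  0.049  0.049  0.049 -0.001  0.     0.002 -0.004  0.003 -0.    -0.002  0.003]
 [ 0.002  0.001  0.     0.054  0.059  0.062  0.07   0.076  0.004  0.05   0.049  0.051  0.051  0.051
[... 1346 characters left out ...]
  0.002  0.001  0.015 -0.    -0.001  0.003  0.051  0.051  0.051  0.053  0.051  0.051  0.     0.001  0.072  0.073  0.069  0.005]
 [-0.     0.002  0.    -0.001  0.021  0.001  0.003  0.     0.003  0.002  0.024  0.049  0.053  0.052  0.     0.002 -0.001  0.002 -0.003  0.004]
 [ 0.     0.004  0.002  0.    -0.002  0.    -0.001  0.003  0.035  0.031  0.     0.003  0.    -0.001 -0.002  0.     0.002 -0.003 -0.002  0.003]
 [-0.     0.001 -0.001  0.003  0.002 -0.001 -0.     0.003  0.001  0.001  0.001  0.001  0.003 -0.001  0.002  0.     0.003  0.003  0.001  0.001]
 [-0.001 -0.002  0.004 -0.001  0.001  0.002  0.     0.004  0.004  0.002  0.004  0.001 -0.001 -0.    -0.    -0.     0.001  0.     0.003 -0.001]]
```

View pics/topc.png

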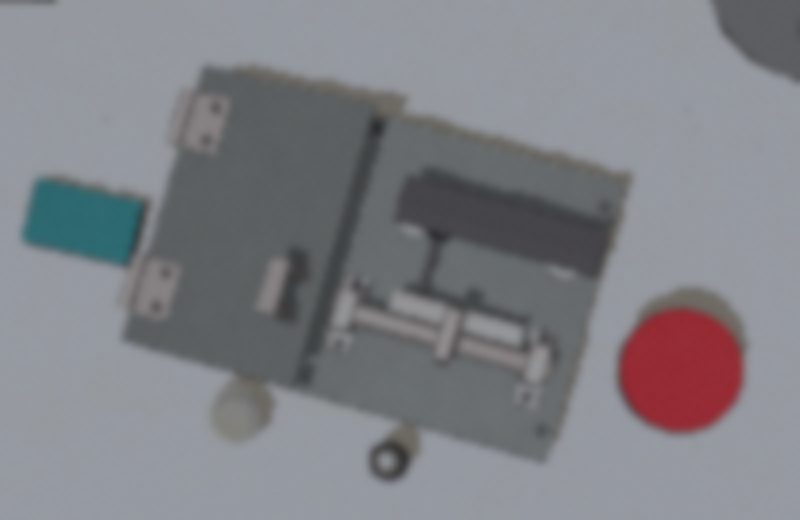

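```bash
cat > meas.py <<'E'
from h import *
np.set_printoptions(precision=4,suppress=True,linewidth=200)
def run(f):
    z=load(f); W=cloud(z); P=W.reshape(-1,3); P=P[np.isfinite(P).all(1)]
    b=P[(P[:,0]>.2)&(P[:,0]<.6)&(abs(P[:,1])<.22)]
    c=b[(b[:,2]>.092)&(b[:,2]<.104)]
    # catch bar: largest cluster
    def big(q,r=.006):
        from scipy.spatial import cKDTree
        from scipy.sparse.csgraph import connected_components
        t=cKDTree(q[:,:2]); n,l=connected_components(t.sparse_distance_matrix(t,r)); k=np.bincount(l).argmax(); return q[l==k]
    c=big(c); r=cv2.minAreaRect(c[:,:2].astype(np.float32)*1000); print(f,'catch',r,c[:,2].mean(),len(c))
    print(cv2.boxPoints(r))
    a=big(b[(b[:,2]>.044)&(b[:,2]<.14)]); r=cv2.minAreaRect(a[:,:2].astype(np.float32)*1000); print('all',r,len(a)); print(cv2.boxPoints(r))
run('top0'); run('scene0')
E
python3 meas.py
```

```text
top0 catch ((520.9345092773438, 11.241130828857422), (103.9381103515625, 24.613197326660156), 74.8753662109375) 0.09696090995294944 641
[[495.4944 -35.7167]
 [519.2551 -42.1388]
 [546.3746  58.199 ]
 [522.614   64.621 ]]
all ((508.8703308105469, 79.76207733154297), (235.85760498046875, 150.78680419921875), 74.86048889160156) 7796
[[405.2941 -14.3832]
 [550.8475 -53.7643]
 [612.4465 173.9074]
 [466.8931 213.2884]]
scene0 catch ((518.3443603515625, 8.398250579833984), (105.16317749023438, 23.878015518188477), 74.84107971191406) 0.09513329281821103 318
[[493.0708 -39.2317]
 [516.118  -45.4757]
 [543.6179  56.0282]
 [520.5707  62.2722]]
all ((506.2496032714844, 76.51351165771484), (238.25286865234375, 150.70907592773438), 74.7744369506836) 3321
[[402.2551 -18.6419]
 [547.6742 -58.2211]
 [610.2441 171.6689]
 [464.825  211.2481]]
```

```bash
cat >> h.py <<'E'
YAW=np.deg2rad(-15.17); 
EX=np.array([np.cos(YAW),np.sin(YAW)]); EY=np.array([-np.sin(YAW),np.cos(YAW)])
def toL(P,O): q=P[...,:2]-O; return np.stack([q@EX,q@EY,P[...,2]-.05],-1)
def toW(x,y,O): return O+x*EX+y*EY
E
python3 - <<'E'
from h import *
np.set_printoptions(precision=4,suppress=True,linewidth=200)
for f,O in (('top0',(.5078,.0770)),('scene0',(.5052,.0738))):
    L=toL(cloud(load(f)),np.array(O)).reshape(-1,3); L=L[np.isfinite(L).all(1)]
    q=L[(abs(L[:,0]+.03)<.02)&(L[:,1]>-.1)&(L[:,1]<0)&(L[:,2]>.048)]
    print(f,'lug',len(q),q.min(0),q.max(0),np.median(q,0))
    print(np.sort(q[:,1])[::max(1,len(q)//12)], np.percentile(q[:,2],[50,90]))
    q=L[(abs(L[:,0]-.03)<.03)&(L[:,1]>.03)&(L[:,1]<.1)&(L[:,2]>-.01)]
    print('flap',np.polyfit(q[:,1],q[:,2],1))
    q=L[(abs(L[:,0]+.03)<.03)&(L[:,1]>-.01)&(L[:,1]<.09)]; r=q[q[:,2]>.045]
    print('keeper',len(r),r.min(0),r.max(0))
E
```

```text
top0 lug 59 [-0.0431 -0.054   0.0486] [-0.017  -0.0459  0.0654] [-0.0308 -0.0501  0.0626]
[-0.054  -0.0535 -0.0529 -0.0524 -0.0519 -0.0513 -0.0508 -0.0503 -0.0497 -0.0492 -0.0487 -0.0481 -0.0475 -0.0469 -0.0462] [0.0626 0.0644]
flap [-0.2675  0.0319]
keeper 88 [-0.044   0.0299  0.0454] [-0.0162  0.0435  0.0605]
scene0 lug 94 [-0.0432 -0.0548  0.048 ] [-0.017  -0.0462  0.0628] [-0.0305 -0.0516  0.0565]
[-0.0548 -0.0534 -0.0531 -0.0527 -0.0522 -0.052  -0.0518 -0.0516 -0.0513 -0.0511 -0.0509 -0.0499 -0.0491 -0.0467] [0.0565 0.0613]
flap [-0.2696  0.0307]
keeper 56 [-0.044   0.0312  0.0453] [-0.0174  0.0457  0.0575]
```

```bash
cat >> h.py <<'E'
from scipy.spatial.transform import Rotation as R
O0=np.array([.5065,.0755])
def plan(x,y,ztip,O=O0):
    s=observe(); Rm=R.from_quat(s['tcp_rot']).as_matrix(); t=np.r_[toW(x,y,O),ztip+.166]
    tx=Rm[:,0]; yaw=np.arctan2(tx[1],tx[0])
    l=toL(s['eef_pos'][None],O)[0]
    print('t',s['time'],'L tip now',l[0],l[1],'ztip',s['eef_pos'][2]-.166,'z axis',Rm[:,2],'F',s['ft_force'],'w',s['width'])
    print('shift cm',np.round((Rm.T@(t-s['eef_pos']))*100,2),'turn',round(yaw-YAW,4))
E
python3 -c "
from h import *
plan(.03,.055,.14)"
```

```text
t 0.15 L tip now -0.441036482574787 0.34384272684542966 ztip 0.23831348946484868 z axis [-5.39992925e-04 -9.20938846e-04 -9.99999430e-01] F [0.39690136 0.29716928 0.03999641] w 0.08804936466897062
shift cm [-26.43  48.52   9.85] turn 1.5198
```

Call:
{"method": "jog_arm", "body": {"targets": [[[-2,3.7,0,0.1],[-4,7.4,0,0.2],[-6,11,0,0.3],[-8,14.7,0,0.4],[-10,18.4,0,0.5],[-12,22,0,0.6],[-14,25.7,0,0.7],[-16,29.4,0,0.8],[-18,33,0,0.9],[-20,36.7,0,1.0],[-22,40.4,0,1.1],[-24,44,0,1.2]]], "jaw": 0}}

```text
time: 1.15
eef_pos: [0.5148, 0.157, 0.4044]
tcp_rot: [1.0, 0.025, -0.0, 0.0]
ft_force: [0.2, 1.0, 0.8]
width: 0.0102
```

```bash
python3 -c "
from h import *
plan(.03,.055,.14)"
```

```text
t 1.15 L tip now -0.01336414100305884 0.08083762105322549 ztip 0.23835321312836674 z axis [-8.18378809e-04 -8.63670527e-04 -9.99999292e-01] F [0.1819395  0.9538703  0.81489803] w 0.01024751371391435
shift cm [3.33 3.79 9.84] turn 0.3146
```

Call:
{"method": "jog_arm", "body": {"targets": [[[1,1,2.5,0.1],[2,2,5,0.2],[3.3,3.8,7.5,0.31],[3.33,3.8,9.8,0.315],[3.33,3.8,9.8,0.315],[3.33,3.8,9.8,0.315]]]}}

```text
time: 1.65
eef_pos: [0.5498, 0.1207, 0.3059]
tcp_rot: [0.991, -0.132, -0.002, 0.001]
ft_force: [-0.3, -0.2, 1.5]
width: 0.0004
```

```bash
python3 -c "
from h import *
plan(.03,.055,.05)
snap('top','top1');snap('scene','scene1');snap('wrist','wrist1')
z=load('top1');cv2.imwrite('pics/topc1.png',cv2.resize(z['p'][110:240,220:420,::-1],None,fx=4,fy=4))
z=load('scene1');cv2.imwrite('pics/scenec1.png',cv2.resize(z['p'][120:320,220:420,::-1],None,fx=3,fy=3))
"
```

```text
t 1.65 L tip now 0.02998658254649341 0.05491282899279258 ztip 0.13988757917227843 z axis [-3.36302285e-03 -7.31224501e-04 -9.99994078e-01] F [-0.25853803 -0.16938542  1.4832229 ] w 0.00043459523008657465
shift cm [ 0.03 -0.02  8.99] turn 0.0001
```

View pics/scenec1.png

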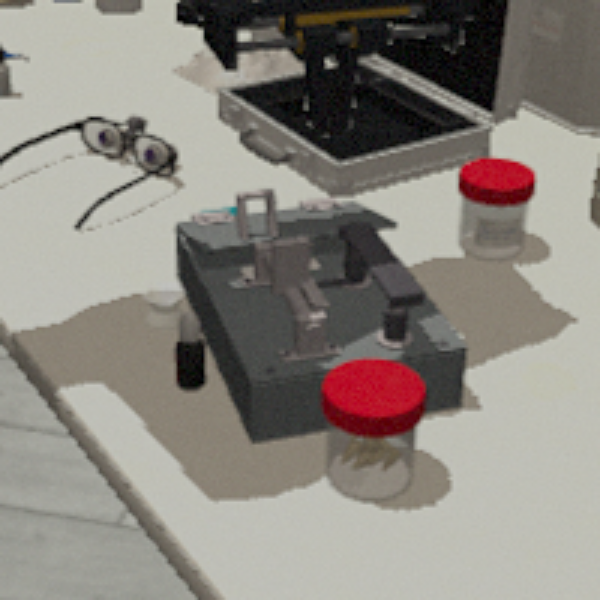

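View pics/wrist1.png

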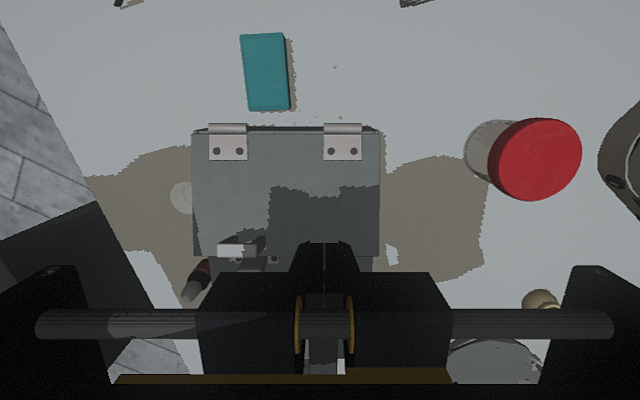

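Call:
{"method": "jog_arm", "body": {"targets": [[[0,0,2,0],[0,0,4,0],[0,0,6,0],[0,0,7,0],[0,0,7.5,0],[0,0,8,0],[0,0,8.4,0],[0,0,8.7,0],[0,0,8.9,0],[0,0,8.9,0]]]}}

```text
time: 2.63
eef_pos: [0.5501, 0.1211, 0.2192]
tcp_rot: [0.991, -0.132, 0.001, 0.0]
ft_force: [-0.7, -0.0, -1.3]
width: 0.0005
```

```bash
python3 -c "
from h import *
plan(.03,.055,.05)
snap('scene','scene2')
L=toL(cloud(load('scene2')),np.array((.5052,.0738))).reshape(-1,3); L=L[np.isfinite(L).all(1)]
q=L[(abs(L[:,0]-.0)<.07)&(L[:,1]>.04)&(L[:,1]<.1)&(abs(L[:,2])<.03)]
print(len(q),np.polyfit(q[:,1],q[:,2],1))
z=load('scene2');cv2.imwrite('pics/scenec2.png',cv2.resize(z['p'][120:320,220:420,::-1],None,fx=3,fy=3))
"
```

```text
t 2.6333 L tip now 0.030105186338253664 0.05538722543625431 ztip 0.053180396873271 z axis [ 2.44197432e-03 -7.06828408e-04 -9.99996769e-01] F [-0.7361628  -0.01000877 -1.26618313] w 0.000526253085670799
shift cm [-0.01  0.04  0.32] turn 0.0008
463 [-0.28247935  0.02438274]
```

View pics/scenec2.png

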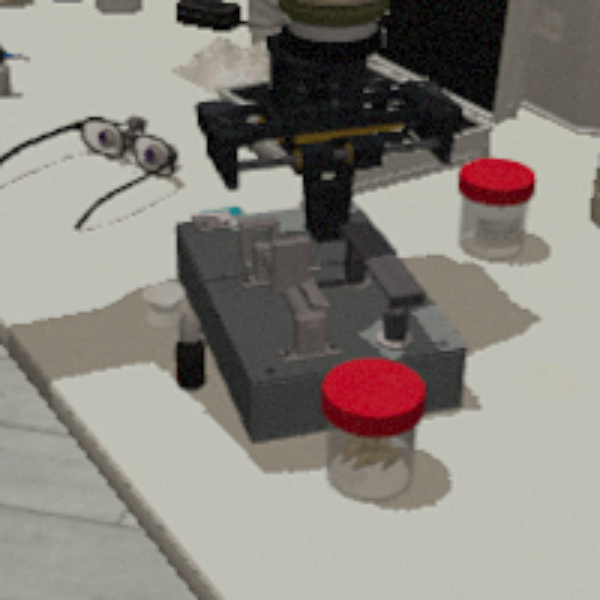

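Call:
{"method": "jog_arm", "body": {"targets": [[[0,0,0.2,0],[0,0,0.35,0],[0,0,0.45,0],[0,0,0.45,0],[0,0,0.45,0]]]}}

```text
time: 3.1
eef_pos: [0.55, 0.1211, 0.2163]
tcp_rot: [0.991, -0.132, 0.002, 0.0]
ft_force: [-4.8, -1.2, 14.4]
width: 0.0009
```

Call:
{"method": "jog_arm", "body": {"targets": [[[0,0,0.45,0],[0,0,0,0],[0,0,-2,0],[0,0,-4.5,0],[0,0,-7,0],[0,0,-9,0],[0,0,-9,0],[0,0,-9,0]]]}}

```text
time: 3.77
eef_pos: [0.5495, 0.1212, 0.3067]
tcp_rot: [0.991, -0.131, 0.003, 0.0]
ft_force: [-0.1, -0.8, -0.7]
width: 0.0003
```

```bash
python3 -c "
from h import *
plan(0,-.068,.14)
snap('scene','scene3');snap('top','top3')
for f,O in (('top3',(.5078,.0770)),('scene3',(.5052,.0738))):
  L=toL(cloud(load(f)),np.array(O)).reshape(-1,3); L=L[np.isfinite(L).all(1)]
  q=L[(abs(L[:,0]-.035)<.03)&(L[:,1]>.025)&(L[:,1]<.095)&(abs(L[:,2])<.03)]
  if len(q)>10: print(len(q),np.polyfit(q[:,1],q[:,2],1))
z=load('scene3');cv2.imwrite('pics/scenec3.png',cv2.resize(z['p'][120:320,220:420,::-1],None,fx=3,fy=3))
"
```

```text
t 3.7667 L tip now 0.029564363254594387 0.05540900578763596 ztip 0.14070549162291338 z axis [ 5.30259470e-03 -7.17765594e-04 -9.99985684e-01] F [-0.1202816 -0.7884523 -0.7234984] w 0.0003013078077363643
shift cm [-2.97 12.34  0.05] turn 0.001
232 [ 0.00208429 -0.00073837]
```

View pics/scenec3.png

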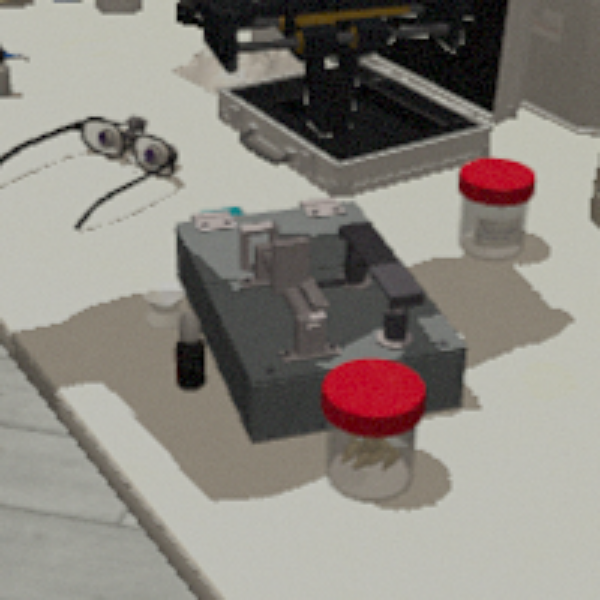

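Call:
{"method": "jog_arm", "body": {"targets": [[[-0.7,3,0,0],[-1.5,6,0,0],[-2.2,9,0,0],[-2.97,12,0,0],[-2.97,12.74,0,0],[-2.97,12.74,0,0],[-2.97,12.74,0,0]]], "jaw": 4.2}}

```text
time: 4.45
eef_pos: [0.4878, 0.0061, 0.3045]
tcp_rot: [0.991, -0.132, 0.0, 0.0]
ft_force: [0.7, 1.1, 0.3]
width: 0.0416
```

```bash
python3 -c "
from h import *
plan(0,-.072,.089)
snap('scene','scene4');snap('wrist','wrist4');snap('top','top4')
z=load('scene4');cv2.imwrite('pics/scenec4.png',cv2.resize(z['p'][120:320,220:420,::-1],None,fx=3,fy=3))
"
```

```text
t 4.45 L tip now 0.00013387564803004476 -0.07190342524213836 ztip 0.13846689878829507 z axis [ 7.04381180e-04 -2.19537603e-04 -9.99999728e-01] F [0.72950648 1.07217051 0.26381788] w 0.04160975318699902
shift cm [-0.02  0.01  4.95] turn 0.0
```

View pics/scenec4.png

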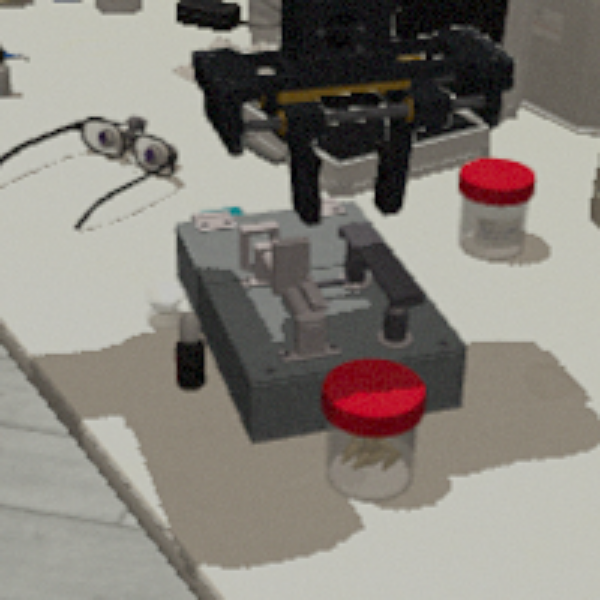

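View pics/wrist4.png

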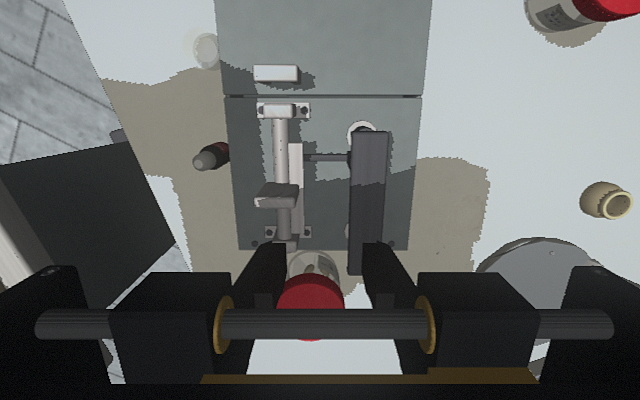

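```bash
python3 -c "
from h import *
np.set_printoptions(precision=4,suppress=True,linewidth=200)
L=toL(cloud(load('wrist4')),O0).reshape(-1,3); L=L[np.isfinite(L).all(1)]
def s(n,m):
    q=L[m]; print(n,len(q), q.min(0) if len(q) else '',q.max(0) if len(q) else '',np.median(q,0) if len(q) else '')
s('lug',(abs(L[:,0]+.03)<.025)&(L[:,1]>-.07)&(L[:,1]<-.03)&(L[:,2]>.055)&(L[:,2]<.07))
s('catch',(abs(L[:,0]-.03)<.03)&(L[:,1]>-.13)&(L[:,1]<0.0)&(L[:,2]>.041)&(L[:,2]<.051))
s('fL',(L[:,0]<0)&(L[:,0]>-.06)&(L[:,2]>.08)&(L[:,2]<.105))
s('fR',(L[:,0]>0)&(L[:,0]<.06)&(L[:,2]>.08)&(L[:,2]<.105))
"
```

```text
lug 586 [-0.0437 -0.0522  0.055 ] [-0.0175 -0.0441  0.0631] [-0.0302 -0.0473  0.0609]
catch 4438 [ 0.0173 -0.1107  0.0411] [ 0.0416 -0.0065  0.0476] [ 0.0276 -0.0458  0.0453]
fL 569 [-0.035  -0.0802  0.0868] [-0.0204 -0.0602  0.105 ] [-0.0251 -0.0623  0.0975]
fR 562 [ 0.0211 -0.0804  0.0872] [ 0.0356 -0.06    0.105 ] [ 0.0255 -0.0622  0.0975]
```

Call:
{"method": "jog_arm", "body": {"targets": [[[0,0,2,0],[0,0,3.5,0],[0,0,4.2,0],[0,0,4.6,0],[0,0,4.9,0],[0,0,4.95,0],[0,0,4.95,0],[0,0,4.95,0]]]}}

```text
time: 5.27
eef_pos: [0.4881, 0.007, 0.2558]
tcp_rot: [0.991, -0.131, 0.001, 0.0]
ft_force: [-1.4, 1.8, 4.7]
width: 0.0422
```

```bash
python3 -c "
from h import *
plan(0,-.072,.089)
snap('scene','scene5')
z=load('scene5');cv2.imwrite('pics/scenec5.png',cv2.resize(z['p'][120:320,220:420,::-1],None,fx=3,fy=3))
"
```

```text
t 5.2667 L tip now 0.00017915088368632072 -0.07094458913895421 ztip 0.08984136769441578 z axis [ 2.46799489e-03 -5.54989316e-04 -9.99996800e-01] F [-1.42610069  1.80398133  4.69047535] w 0.042180622479805016
shift cm [-0.02  0.11  0.08] turn 0.0024
```

View pics/scenec5.png

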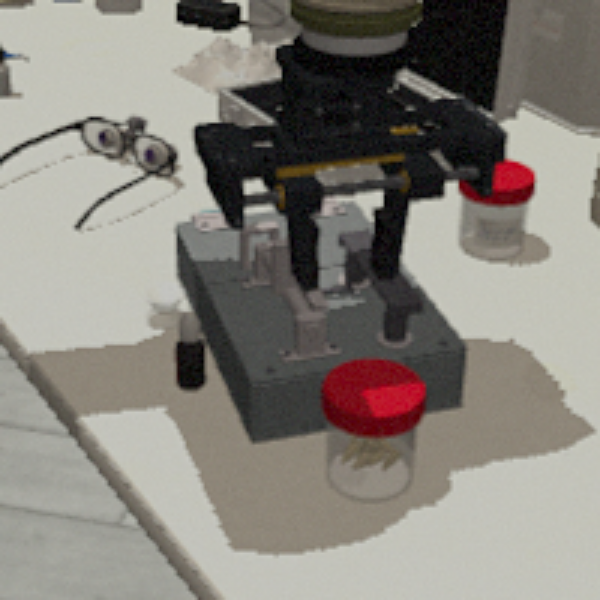

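Call:
{"method": "jog_arm", "body": {"targets": [[[0,0,0.15,0],[0,-0.4,0.15,0],[0,-0.8,0.15,0],[0,-1.1,0.15,0],[0,-1.4,0.15,0],[0,-1.7,0.15,0],[0,-2.0,0.15,0],[0,-2.0,0.15,0]]]}}

```text
time: 5.98
eef_pos: [0.4938, 0.0257, 0.255]
tcp_rot: [0.991, -0.131, 0.003, 0.001]
ft_force: [0.0, -3.0, 4.7]
width: 0.0418
```

```bash
python3 -c "
from h import *
np.set_printoptions(precision=4,suppress=True,linewidth=200)
plan(0,-.0265,.0885)
snap('wrist','wrist6')
L=toL(cloud(load('wrist6')),O0).reshape(-1,3); L=L[np.isfinite(L).all(1)]
q=L[(abs(L[:,0]+.03)<.016)&(L[:,1]>-.07)&(L[:,1]<0.0)&(L[:,2]>.055)&(L[:,2]<.066)]
print(len(q),q.min(0),q.max(0))
"
```

```text
t 5.9833 L tip now 0.0007302260625874105 -0.051409748666598996 ztip 0.08903608789169906 z axis [ 0.0048 -0.003  -1.    ] F [ 0.0115 -2.9937  4.7449] w 0.04183218914601581
shift cm [-0.07 -2.49  0.05] turn 0.0025
1546 [-0.0435 -0.0611  0.055 ] [-0.0175 -0.0326  0.0658]
```

View pics/wrist6.png

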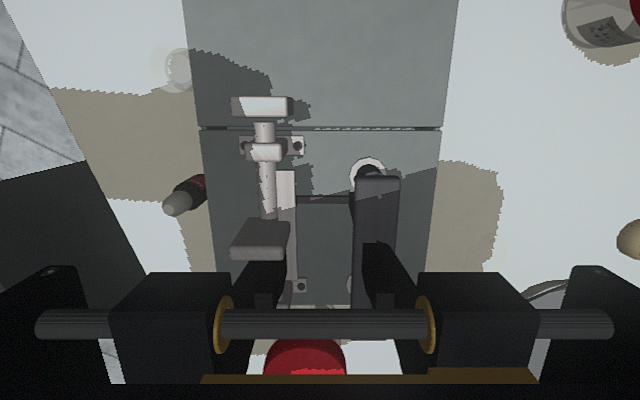

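Call:
{"method": "jog_arm", "body": {"targets": [[[0,-0.3,0.08,0],[0,-0.6,0.1,0],[0,-0.9,0.1,0],[0,-1.2,0.1,0],[0,-1.5,0.1,0],[0,-1.8,0.1,0],[0,-2.1,0.1,0],[0,-2.4,0.1,0],[0,-2.6,0.1,0],[0,-2.7,0.1,0],[0,-2.7,0.1,0]]]}}

```text
time: 6.95
eef_pos: [0.501, 0.0504, 0.2548]
tcp_rot: [0.991, -0.13, 0.003, 0.003]
ft_force: [-3.9, -11.0, 8.0]
width: 0.0422
```

```bash
python3 -c "
from h import *
np.set_printoptions(precision=4,suppress=True,linewidth=200)
plan(0,-.0265,.0885)
snap('wrist','wrist7')
L=toL(cloud(load('wrist7')),O0).reshape(-1,3); L=L[np.isfinite(L).all(1)]
q=L[(abs(L[:,0]+.03)<.016)&(L[:,1]>-.04)&(L[:,1]<0.015)&(L[:,2]>.055)&(L[:,2]<.066)]
print(len(q),q.min(0),q.max(0),np.percentile(q[:,1],[90,99]))
"
```

```text
t 6.95 L tip now 0.001249005771477591 -0.025621522687820416 ztip 0.08879384980924135 z axis [ 0.006  -0.0071 -1.    ] F [ -3.8932 -10.991    8.0466] w 0.04218220497150611
shift cm [-0.13  0.09  0.03] turn 0.0033
1548 [-0.0436 -0.0364  0.055 ] [-0.0174 -0.0075  0.066 ] [-0.0084 -0.0079]
```

View pics/wrist7.png

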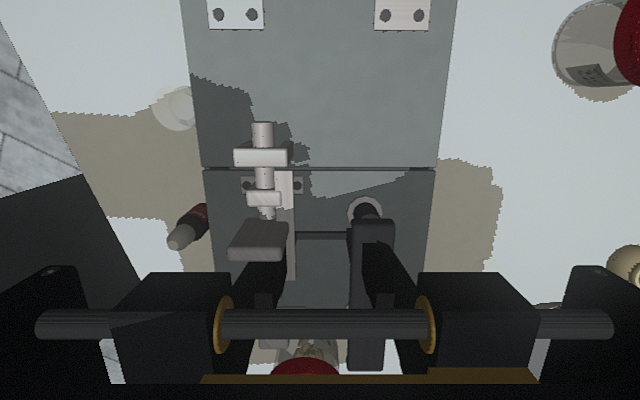

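Call:
{"method": "jog_arm", "body": {"targets": [[[0,0,-0.3,0],[0,0,-0.8,0],[0,0.1,-1.5,0],[0,0.3,-3,0],[0,0.5,-5,0],[0,0.5,-8,0],[0,0.5,-11,0],[0,0.5,-14,0],[0,0.5,-14,0],[0,0.5,-14,0]]]}}

```text
time: 7.83
eef_pos: [0.4987, 0.0466, 0.3962]
tcp_rot: [0.991, -0.13, 0.005, 0.003]
ft_force: [0.5, 0.4, -1.9]
width: 0.0417
```

```bash
python3 -c "
from h import *
np.set_printoptions(precision=4,suppress=True,linewidth=200)
plan(0,-.0265,.0885)
snap('wrist','wrist8');snap('scene','scene8');snap('top','top8')
for f,O in (('wrist8',O0),('scene8',(.5052,.0738)),('top8',(.5078,.0770))):
  L=toL(cloud(load(f)),np.array(O)).reshape(-1,3); L=L[np.isfinite(L).all(1)]
  q=L[(abs(L[:,0]+.03)<.016)&(L[:,1]>-.04)&(L[:,1]<0.015)&(L[:,2]>.055)&(L[:,2]<.066)]
  if len(q):print(f,'lug',len(q),q.min(0),q.max(0))
  q=L[(abs(L[:,0]-.03)<.01)&(L[:,1]>-.11)&(L[:,1]<-.01)&(L[:,2]>.03)&(L[:,2]<.06)]
  if len(q):print('catch z',len(q),np.median(q[:,2]))
  q=L[(abs(L[:,0]-.035)<.03)&(L[:,1]>.025)&(L[:,1]<.095)&(abs(L[:,2])<.03)]
  if len(q)>10:print('flap',len(q),np.polyfit(q[:,1],q[:,2],1))
z=load('scene8');cv2.imwrite('pics/scenec8.png',cv2.resize(z['p'][120:320,220:420,::-1],None,fx=3,fy=3))
"
```

```text
t 7.8333 L tip now -1.3934016478330386e-05 -0.02993689961629969 ztip 0.23022800060413898 z axis [ 0.0095 -0.0074 -0.9999] F [ 0.5171  0.4063 -1.8701] w 0.04170918565987338
shift cm [-0.15 -0.41 14.17] turn 0.0032
wrist8 lug 251 [-0.0446 -0.0158  0.0551] [-0.0185 -0.0082  0.0612]
catch z 1773 0.04370043000182243
flap 4127 [ 0.0025 -0.0023]
scene8 lug 51 [-0.0425 -0.0189  0.0554] [-0.0169 -0.0073  0.0626]
catch z 259 0.04529685125720538
flap 254 [ 0.0027 -0.0009]
top8 lug 5 [-0.0431 -0.0168  0.057 ] [-0.0414 -0.0109  0.0638]
catch z 12 0.0466238802358057
```

View pics/scenec8.png

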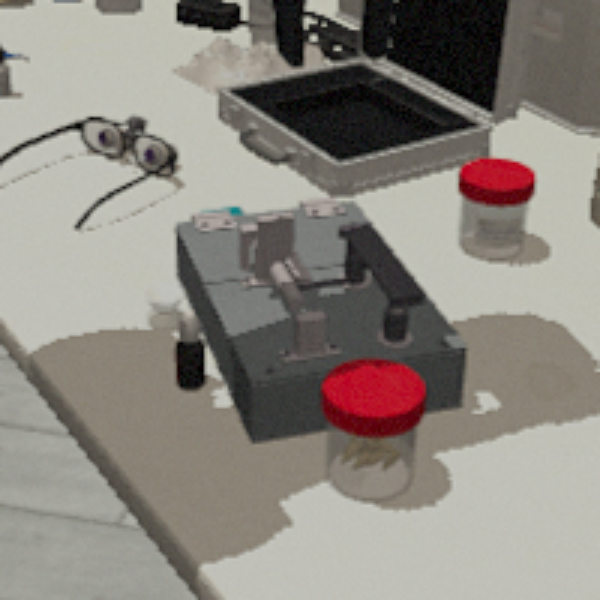

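```bash
python3 -c "
from h import *
print(arm.close_job(), observe()['ft_force'])"
```

```text
the job is handed in; nothing more can be done
the job is handed in; nothing more can be done
```

The locker is locked and the job is handed in, at about 8 s of the 48 s allowed. The hand-in reported no verdict.

- **Flap:** I pressed it shut with closed fingertips. It ended with a slope of about 0.003 rad.
- **Bolt and catch:** One fingertip held the catch about 7 mm down while the other pushed the lug about 36 mm to its stop. The push force rose from 3 N to 11 N at the stop. I then lifted straight off.
- **Last checks before hand-in:**
  - **Lug:** It showed 36 to 36.6 mm of travel. One scene-camera edge gave 38.9 mm, more than the 36.5 mm stop allows, so I took that as depth noise.
  - **Catch:** Its top was back at its "up" height of 46 mm in all views. The raw wrist reading was 43.7 mm, but the wrist camera also read the flap about 2 mm low.
  - **Surroundings:** The jar and drop bottle stood where they had been in the pictures. I did not measure the positions of any of the four loose things again. The arm ended clear, with tips at 0.23 m and no contact force beyond about 2 N of sensor noise.

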